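# Unlock and lift the hold-down latch on a panel jig

### The arm

A 7-joint arm with a two-finger parallel gripper is mounted at the origin on the work surface. World frame = base frame: x ahead of the robot, y to its left, z up, the work surface at z = 0. Lengths are in m, angles in rad, forces in N, time in s.
With the tool pointing down it reaches from about 0.4 to 0.85 m from the base axis. Payload 10.4 kg.
Tool frame: the origin (TCP) lies at the very end of the fingers, on their centre line; the grasp point (between the pads) lies 19 mm behind it; z points along the fingers, y is the line along which they close (so a half turn about z gives the same grasp; the last joint's range is limited). The gripper opens to 87 mm and grips with 3 to 60 N. Pads are 19 mm wide; open, the fingers measure 117 mm over their backs; the gripper's body (75 mm by 190 mm) begins 51 mm behind the grasp point.
Start: joints at [1.176, 0.332, -0.065, 1.46, 0.022, 1.35, -0.088], TCP at [0.227, -0.582, 0.194] pointing down, gripper open.
Joint ranges: [-2.6, 2.6], [-0.5, 2.12], [-1.47, 1.34], [0.16, 2.42], [-1.27, 4.41], [0.06, 2.06], [-2.6, 2.6]. Speed limits (rad/s): [2.22, 2.22, 2.79, 2.79, 3.14, 3.14, 3.14].

### API

Orientations are given as a unit quaternion [x, y, z, w].
In Python, from bench import * gives the robot as it stands.
- The arm moves only by the tool step_arm, never from a script. Its arguments are lists of equal length, an entry for each row: "delta_pos": the shift along the world's x, y, z in units of 25 mm (1.0 is 25 mm), a list of three; "turn": the turn about the world's z in units of 0.12 rad (1.0 is 0.12 rad). In form: {"delta_pos": [[tx, ty, tz], ...], "turn": [turn, ...]}. A call has 1 to 12 rows; each row shifts and turns the commanded pose from where the row before left it; what a row does not reach is not made up. A row lasts 1/10 s, in which the tool goes at most 50 mm and 8.59 degrees, less where a joint would pass 70% of its speed; a pose out of reach is approached as far as the arm can. A call with a number of a shift or a turn outside -1 to 1 is refused whole. A call with a gripper value outside its range is refused whole. "grip" is the closure, from 0 (fully open) to 1 (shut), set as the call begins (left out, the last holds). The fingers move at their own pace and stop on an object; "newtons" is the grip in N (left out, the last holds). Time passes only in rows, so rows that do not move let the fingers close. It gives the time, the measured TCP pose, the force, the opening and the grip force at its end, in the units of the state.
- read_state(): the state, without advancing time (a new reading comes with each control period).
- camera(name): name is "scene" or "side" or "wrist"; returns a dict with "image" (384x512x3 uint8, red, green, blue), "z_map" (384x512 float32, m along the optical axis (not along the pixel's ray), 0 where there is no reading), "mtx" (3x3 intrinsics, pixels), "dist" ([k1, k2, p1, p2, k3] as OpenCV has them; the pictures are not rectified), "view" (4x4, takes a point from world to camera coordinates). Camera axes: x right, y up, looking along -z (the intrinsics and any distortion apply to the point x, -y, -z); pixel columns grow to the right and rows downward; lengths in m; the calibration is good to about 2 mm. A picture is of the moment at which its call begins.
- close_job(): hands the job in; it is judged then, once.
The state is a dict: "time": time; "joint_positions": joint angles; "joint_vel": joint speeds; "joint_torque": joint torques, N m; "ee_pos": TCP position; "eef_rot": TCP orientation; "ft_force": force on the tool from outside, world axes, zero at the start; "torque": the same for the moment, N m; "width": finger opening in m; "grip_force": force on a finger pad.
Only numpy, scipy, OpenCV 4.12 (cv2) and the standard library are available. Lean on these libraries where they do the work, as an engineer would, in place of code of your own. Each camera call takes 0.05 s, during which the arm holds its last target. There are 200 camera calls.

### The job

Release the clamped panel: first slide the clamp's safety tab all the way home until you feel it come up gently against its stop (without ramming it), then lift the clamp's lever fully up and leave it standing there. Do not force the lever while it is still locked, and leave the panel and the things lying about where they are.

Things in the scene. Friction and masses are not known exactly. Their poses are not given: they have to be found in the camera images.
- clamp: hold-down clamp screwed to the bench: grey housing 85 (x) by 120 (y) by 75 mm high on a 6 mm foot plate 110 x 156 mm. Origin on the bench below the lever's hinge line, z up; the housing reaches from 25 mm before the origin (-x) to 60 mm behind it and 60 mm to either side. The lever points to the clamp's -x, over the panel; the tab on top of the housing slides to the clamp's +y.
- tab_slide (a joint): travel of the tab in m, growing to the clamp's +y; starts at 0 to 0.004. About 4 N of friction; stays where left. It ends on an unseen inner stop that differs from clamp to clamp, anywhere from 0.014 to 0.046; the lever is unlocked only in the last 2 mm before it. The stop is hard; over 25 N on it breaks the lock, so creep up and halt once the force has risen well above the friction.
- tab: the safety tab: plain steel lug on top of the housing, 26 mm along the clamp's x, 10 mm along its y, 19 mm high on a 4 mm foot. Origin under the lug's centre, 20 mm behind the clamp's origin (+x), 79 mm above the bench, 30 mm to the clamp's -y at travel 0; axes as the clamp's. Its lock breaks, too, when the still locked lever is jerked, or pulled with some 15 N at its bar.
- tab_mid (a point): centre of the tab's lug, 88.5 mm above the bench; at travel 0 there are 25 mm of housing top on its -y side, and free air beyond.
- lever (a joint): angle of the latch lever in rad: 0 lying level over the panel, growing as its bar is lifted, 1.45 at its upper stop. Stiff hinge: stays where it is left; an unlocked lever needs about 7 N upward at the bar. Locked, it gives by less than 0.1 rad.
- bar (a point): middle of the lever's round cross bar: 14 mm diameter, 127 mm clear between the two side arms (7 mm thick), along the clamp's y. It lies 120 mm from the hinge line, 55 mm above the bench (30 mm of air below it to the panel) when the lever is down. Between it and the next cross piece of the lever is an opening of 60 mm.
- hinge (a point): middle of the lever's hinge line, which runs along the clamp's y, 55 mm above the bench.
- panel: the white workpiece panel, 220 x 300 x 18 mm, lying loose on the bench under the lever; origin at the centre of its underside. To be left where it is.
- screw_box: small cardboard box 70 x 45 x 35 mm lying on the panel; bystander, origin under its centre
- tape_measure: black tape measure 55 x 30 x 55 mm standing on the panel; bystander, origin under its centre
- bar_clamp: loose steel bar clamp, 260 mm long, 25 mm high, lying behind the clamp; bystander
- edge_roll: wooden edge-band roll, ring of 150 mm diameter lying flat at the right; bystander
- glue: white glue bottle, 150 mm tall, at the right; bystander
- wrench: steel wrench lying at the left; bystander
- hinge_box: small cardboard box 60 x 90 x 45 mm at the left; bystander

How it is judged:
By the outcome, as a careful person would: the job done as asked, in the order asked, and still so for the second after the job is handed in, with the robot touching nothing.
It also fails if it takes over 51 s, if anything falls off the work surface, if the arm or the gripper's body presses on something with over 40 N, if the wrist force passes 120 N, or if a joint passes its speed limit or range.

## Working session

There is one attempt and no reset: what is moved stays moved. The work goes in short steps, Python scripts to look and compute and a tool call to move; the robot and the scene stay as the last step left them, time stands still between calls to the robot, and variables do not carry over. Pictures are saved under pics/ and viewed, at most 10 in all, crops included, and the job is handed in when it is done.

Besides the shell and the picture viewer there is one more tool, called after "Call:" as name(argument=value, ...), one argument or row to a line, values as JSON. step_arm: Moves the arm, as the interface text tells. Shifts and turns lie within -1 to 1; 1 stands for 25 mm of shift or 0.12 rad of turn. Its arguments: {"type":"object","properties":{"delta_pos":{"type":"array"},"turn":{"type":"array"},"grip":{"type":"number"},"newtons":{"type":"number"}},"required":["delta_pos","turn"]}

```bash
mkdir -p pics; cat > h.py <<'E'
from bench import *
import numpy as np, cv2
def save(n,f):
    c=camera(n); cv2.imwrite(f'pics/{f}.png',c['image'][:,:,::-1]); np.savez(f'{f}.npz',**{k:np.array(v) for k,v in c.items()}); return c
def world(c,u,v,z=None):
    p=cv2.undistortPoints(np.array([[[u,v]]],float),np.array(c['mtx']),np.array(c['dist']))[0,0]
    d=np.array([p[0],-p[1],-1.]); T=np.linalg.inv(c['view'])
    if z is None: s=float(c['z_map'][int(round(v)),int(round(u))])
    else: s=(z-T[2,3])/(T[:3,:3]@d)[2]
    return T[:3,:3]@(d*s)+T[:3,3]
E
python3 - <<'E'
from h import *
save('scene','s1');save('side','d1');print(read_state())
E
```

```text
{'time': 0.1, 'joint_positions': array([ 1.17637156,  0.33281671, -0.06470931,  1.46082956,  0.02161769,
        1.34990983, -0.08851388]), 'joint_vel': array([ 0.00023473, -0.00210006,  0.00068897, -0.00291841,  0.00039293,
       -0.00123061, -0.00040709]), 'joint_torque': array([ 2.16058528e-03, -6.24547577e+01,  2.53938662e-02, -3.90715742e+01,
       -6.13454869e-02,  3.66270065e-02,  9.98988071e-05]), 'ee_pos': array([ 0.22693107, -0.58194394,  0.1928418 ]), 'eef_rot': array([ 9.82766203e-01,  1.84851800e-01, -1.51701640e-04, -6.15224398e-04]), 'ft_force': array([ 0.02446094,  0.02930913, -0.59080668]), 'torque': array([-0.02775624, -0.00513549,  0.00228308]), 'grip_force': 0.0, 'width': 0.0872675054390983}
```

View pics/s1.png

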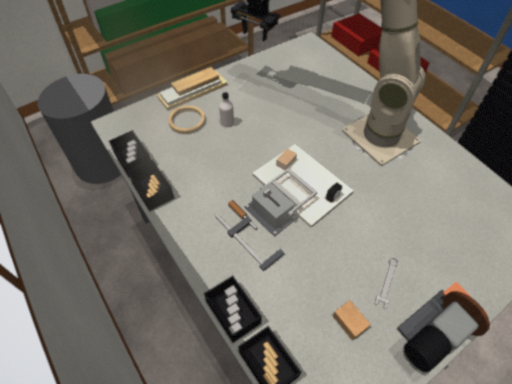

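View pics/d1.png

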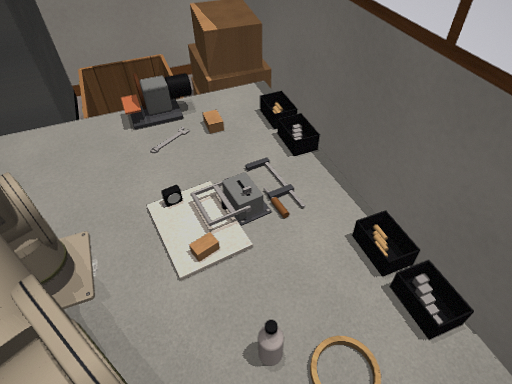

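The scene view shows the clamp at about (275,203), with the lever over the panel at (295,185). In the side view the clamp is at (243,195) and the tab near (243,188). I'll enlarge both.

```bash
python3 - <<'E'
from h import *
a=cv2.imread('pics/d1.png')[140:280,140:310]; b=cv2.imread('pics/s1.png')[140:240,230:360]
cv2.imwrite('pics/d1c.png',cv2.resize(a,None,fx=4,fy=4,interpolation=cv2.INTER_CUBIC))
cv2.imwrite('pics/s1c.png',cv2.resize(b,None,fx=6,fy=6,interpolation=cv2.INTER_CUBIC))
E
```

```text
(no output)
```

View pics/d1c.png

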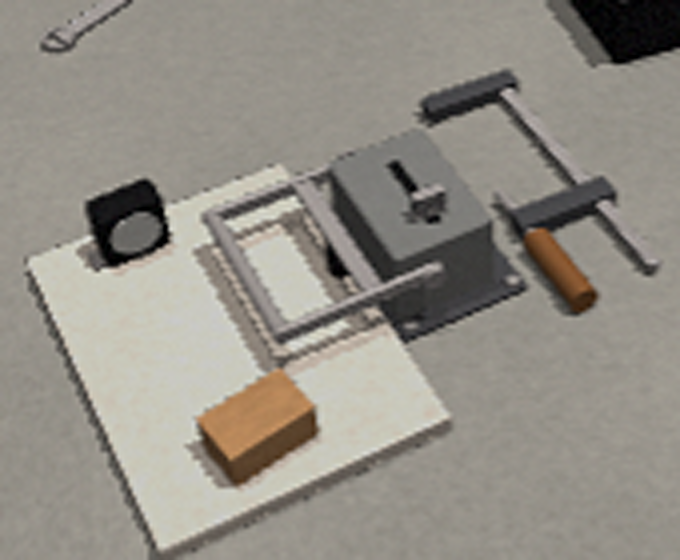

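View pics/s1c.png

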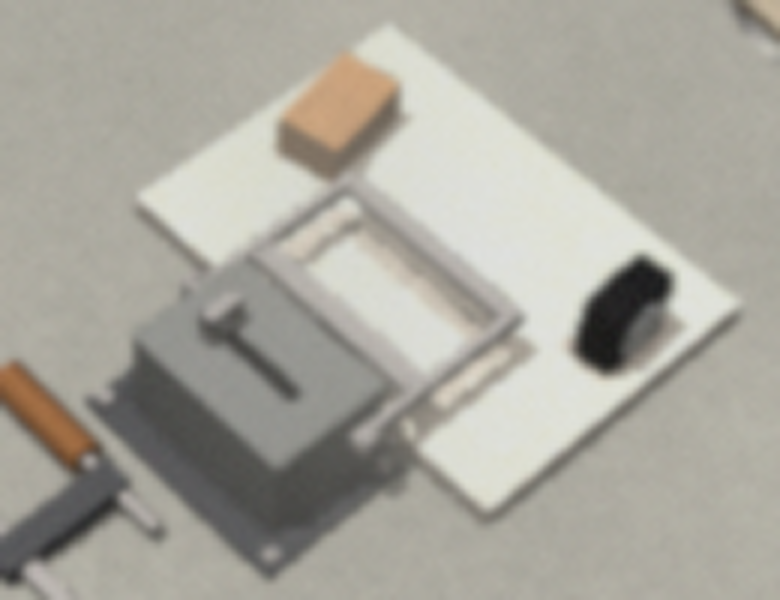

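The tab's lug top is at crop (428,193) in the side view and (222,305) in the scene view. The housing-top corners are clear in both.

```bash
python3 - <<'E'
from h import *
from types import SimpleNamespace
D=dict(np.load('d1.npz'));S=dict(np.load('s1.npz'))
f=lambda c,pts,s,o,z:np.array([world(c,x/s+o[0],y/s+o[1],z) for x,y in pts]).round(4)
pd=[(330,170),(418,128),(492,225),(383,262)]
ps=[(395,385),(280,465),(135,345),(250,258)]
for n,c,p,s,o,lug,bar in (('side',D,pd,4,(140,140),(428,188),[(210,215),(280,330)]),('scene',S,ps,6,(230,140),(222,305),[(512,316),(352,185)])):
    P=f(c,p,s,o,.075);print(n,P.tolist(),P.mean(0));
    y=P[0]+P[1]-P[2]-P[3]; x=P[1]+P[2]-P[0]-P[3]
    print('yaw y',np.degrees(np.arctan2(-y[0],y[1])),'x',np.degrees(np.arctan2(x[1],x[0])),np.linalg.norm(y)/2,np.linalg.norm(x)/2)
    print('lug',f(c,[lug],s,o,.098),'bar',f(c,bar,s,o,.062))
E
```

```text
side [[0.5334, 0.0889, 0.075], [0.6136, 0.1074, 0.075], [0.6275, -0.0141, 0.075], [0.5395, -0.0178, 0.075]] [0.5785 0.0411 0.075 ]
yaw y 5.008742500675505 x 7.5187667866549885 0.11453737381309212 0.0848293581255923
lug [[0.5896 0.0193 0.098 ]] bar [[ 0.436   0.0904  0.062 ]
 [ 0.4531 -0.0396  0.062 ]]
scene [[0.5305, 0.1078, 0.075], [0.6131, 0.1138, 0.075], [0.6333, 0.0057, 0.075], [0.5454, -0.0074, 0.075]] [0.580575 0.054975 0.075   ]
yaw y 8.93309411460594 x 6.391822841176362 0.11302090514590653 0.08578324428465037
lug [[0.5878 0.0236 0.098 ]] bar [[ 0.4401  0.1018  0.062 ]
 [ 0.4578 -0.0249  0.062 ]]
```

Call:
step_arm(
  delta_pos=[
    [0.3,0.4,1],
    [0.5,0.9,1],
    [0.54,0.9,1],
    [0.54,0.9,1],
    [0.54,0.9,0],
    [0.54,0.9,0],
    [0.54,0.9,0],
    [0.54,0.9,0],
    [0.54,0.9,0],
    [0.54,0.9,0],
    [0.54,0.9,0],
    [0.54,0.9,0],
  ],
  turn=[0.4,0.46,0.46,0.46,0.46,0.46,0.46,0.46,0.46,0.46,0.46,0.46],
  grip=1,
  newtons=30,
)

```text
time: 1.3
ee_pos: [0.3831, -0.3229, 0.2936]
eef_rot: [0.87, 0.493, 0.0, 0.0]
ft_force: [1.7, -0.3, 0.7]
width: 0.0027
grip_force: 0.0
```

Call:
step_arm(
  delta_pos=[
    [0.54,0.9,0],
    [0.54,0.9,0],
    [0.54,0.9,0],
    [0.54,0.9,0],
    [0.54,0.9,0],
    [0.54,0.9,0],
    [0.54,0.9,0],
    [0.54,0.9,0],
    [0.54,0.9,0],
    [0.54,0.9,0],
    [0,0,0],
    [0,0,0],
  ],
  turn=[0.46,0.46,0.46,0.46,0.46,0.46,0.46,0.46,0.46,0.46,0.46,0.46],
)

```text
time: 2.5
ee_pos: [0.5179, -0.0977, 0.2933]
eef_rot: [0.662, 0.75, 0.0, -0.0]
ft_force: [-0.7, -0.2, 0.9]
width: 0.0003
grip_force: 0.0
```

```bash
python3 - <<'E'
from h import *
c=save('wrist','w1');print(np.linalg.inv(c['view']).round(3));s=read_state();print(s['ee_pos'],s['eef_rot'],s['width'],s['ft_force'])
cv2.imwrite('pics/w1b.png',cv2.resize(c['image'][:,:,::-1],(800,600),interpolation=cv2.INTER_CUBIC))
E
```

```text
[[ 0.992 -0.121 -0.03   0.509]
 [ 0.124  0.96   0.249 -0.03 ]
 [-0.001 -0.251  0.968  0.484]
 [ 0.     0.     0.     1.   ]]
[ 0.51774627 -0.09829701  0.29338955] [ 6.60629598e-01  7.50711974e-01  1.35127241e-04 -2.19338082e-04] 0.0006464129775690486 [-0.91684188 -0.35674692 -0.51463043]
```

View pics/w1b.png

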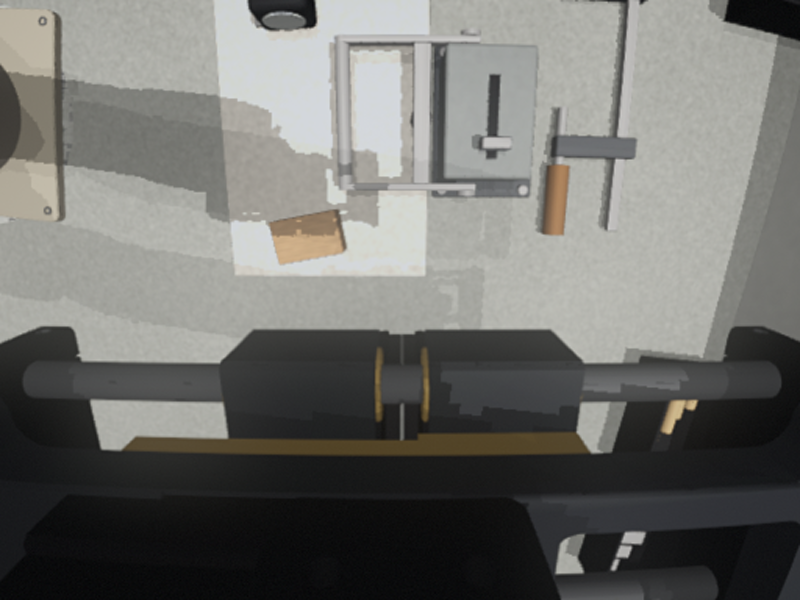

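The wrist view, at 1.5625× scale, shows the lug at about (497,142), the bar from (343,40) to (347,185), and the housing top spanning (445,44)–(537,180).

```bash
python3 - <<'E'
from h import *
W=dict(np.load('w1.npz'));k=1.5625
for n,x,y,z in [('lug',497,142,.098),('lugL',482,142,.098),('lugR',511,143,.098),('hTL',447,44,.075),('hTR',537,46,.075),('hBR',533,180,.075),('hBL',444,177,.075),('bar1',343,45,.062),('bar2',346,180,.062)]:
    print(n,world(W,x/k,y/k,z).round(4),world(W,x/k,y/k).round(4))
E
```

```text
lug [0.5871 0.0175 0.098 ] [0.5872 0.0175 0.0978]
lugL [0.574  0.0157 0.098 ] [0.5747 0.0162 0.0937]
lugR [0.5996 0.0183 0.098 ] [0.605  0.0212 0.0747]
hTL [0.5334 0.0977 0.075 ] [0.5345 0.1032 0.0573]
hTR [0.6138 0.1074 0.075 ] [ 0.6335  0.1333 -0.0019]
hBR [ 0.6319 -0.0091  0.075 ] [ 6.546e-01 -5.200e-03 -5.000e-04]
hBL [ 0.5475 -0.0175  0.075 ] [ 0.5477 -0.0174  0.0726]
bar1 [0.4394 0.0891 0.062 ] [0.4392 0.0895 0.0605]
bar2 [ 0.4543 -0.0318  0.062 ] [ 0.4542 -0.0318  0.0613]
```

Call:
step_arm(
  delta_pos=[
    [0.36,0.43,-0.8],
    [0.36,0.43,-0.8],
    [0.36,0.43,-0.8],
    [0.36,0.43,-0.8],
    [0.36,0.43,-0.8],
    [0.36,0.43,-0.8],
    [0.36,0.43,-0.8],
    [0.36,0.43,-0.8],
    [0,0,0],
    [0,0,0],
  ],
  turn=[0,0,0,0,0,0,0,0,0,0],
)

```text
time: 3.55
ee_pos: [0.5891, -0.0133, 0.1337]
eef_rot: [0.664, 0.748, -0.0, -0.0]
ft_force: [0.5, -0.4, 1.0]
width: 0.0003
grip_force: 0.0
```

```bash
python3 - <<'E'
from h import *
c=save('wrist','w2');s=read_state();print(s['ee_pos'],s['ft_force'])
cv2.imwrite('pics/w2b.png',cv2.resize(c['image'][:,:,::-1],(800,600),interpolation=cv2.INTER_CUBIC))
E
```

```text
[ 0.58938951 -0.01392313  0.13441899] [-0.10582697  0.75323724  0.33497429]
```

View pics/w2b.png

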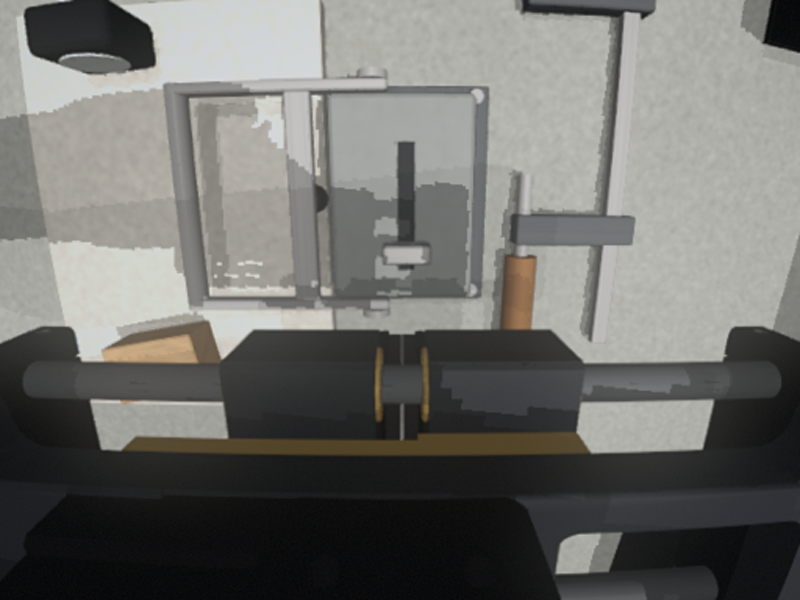

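The lug is at (407,253), in line with the finger centre at column 403, so I can descend behind it.

Call:
step_arm(
  delta_pos=[
    [0,0,-0.4],
    [0,0,-0.4],
    [0,0,-0.4],
    [0,0,-0.4],
    [0,0,-0.4],
    [0,0,0],
    [0,0,0],
  ],
  turn=[0,0,0,0,0,0,0],
)

```text
time: 4.3
ee_pos: [0.589, -0.0138, 0.0834]
eef_rot: [0.664, 0.748, -0.0, -0.0]
ft_force: [-0.0, -0.2, 0.5]
width: 0.0004
grip_force: 0.0
```

```bash
python3 - <<'E'
from h import *
c=camera('wrist');s=read_state();print(s['ee_pos'],s['ft_force'],world(c,407/1.5625,253/1.5625,.098))
E
```

```text
[ 0.58931514 -0.0137102   0.08383877] [-0.25050622  0.93449437  0.75064778] [0.58588099 0.02636497 0.098     ]
```

Call:
step_arm(
  delta_pos=[
    [-0.02,0.12,0],
    [-0.02,0.12,0],
    [-0.02,0.12,0],
    [-0.02,0.12,0],
    [0,0,0],
    [0,0,0],
  ],
  turn=[0,0,0,0,0,0],
)

```text
time: 4.95
ee_pos: [0.5871, -0.0017, 0.0836]
eef_rot: [0.664, 0.748, 0.0, 0.0]
ft_force: [-0.7, 0.4, -0.0]
width: 0.0007
grip_force: 0.0
```

Call:
step_arm(
  delta_pos=[
    [0,0.04,0],
    [0,0.04,0],
    [-0.01,0.04,0],
    [0,0.04,0],
  ],
  turn=[0,0,0,0],
)

```text
time: 5.35
ee_pos: [0.5868, 0.0023, 0.0836]
eef_rot: [0.664, 0.748, 0.0, 0.0]
ft_force: [0.1, -0.2, -0.9]
width: 0.0003
grip_force: 0.0
```

Call:
step_arm(
  delta_pos=[
    [0,0.04,0],
    [0,0.04,0],
    [-0.01,0.04,0],
    [0,0.04,0],
  ],
  turn=[0,0,0,0],
)

```text
time: 5.75
ee_pos: [0.5866, 0.0062, 0.0836]
eef_rot: [0.664, 0.748, 0.0, 0.0]
ft_force: [-0.5, 0.6, 0.6]
width: 0.0003
grip_force: 0.0
```

Call:
step_arm(
  delta_pos=[
    [0,0.04,0],
    [0,0.04,0],
    [-0.01,0.04,0],
    [0,0.04,0],
  ],
  turn=[0,0,0,0],
)

```text
time: 6.15
ee_pos: [0.5863, 0.0103, 0.0836]
eef_rot: [0.664, 0.748, 0.0, 0.0]
ft_force: [0.2, 0.7, -0.6]
width: 0.0001
grip_force: 0.0
```

Call:
step_arm(
  delta_pos=[
    [0,0.04,0],
    [0,0.04,0],
  ],
  turn=[0,0],
)

```text
time: 6.35
ee_pos: [0.5863, 0.0122, 0.0836]
eef_rot: [0.664, 0.748, 0.0, 0.0]
ft_force: [-0.1, 0.4, -0.8]
width: 0.0006
grip_force: 0.0
```

No contact where I expected it, so I'll check.

```bash
python3 - <<'E'
from h import *
c=save('wrist','w3');a=c['image'][100:230,150:370,::-1]
b=save('side','d3')['image'][150:230,200:310,::-1]
r=lambda i:cv2.resize(i,(780,290 if 0 else int(780*i.shape[0]/i.shape[1])),interpolation=cv2.INTER_CUBIC)
p=np.vstack([cv2.resize(a,(500,295)),cv2.resize(b,(500,300))] if 0 else [cv2.resize(a,(500,296),interpolation=2),cv2.resize(b[:66],(500,300),interpolation=2)])
cv2.imwrite('pics/m3.png',p);print(read_state()['ft_force'])
E
```

```text
[-0.13950591  0.43293155 -0.3744973 ]
```

View pics/m3.png

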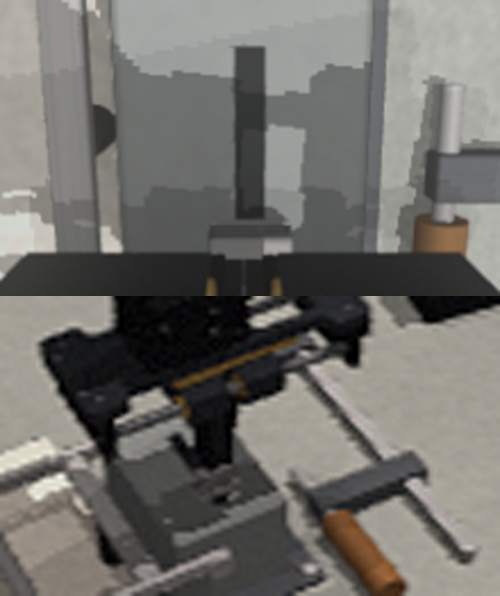

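```bash
python3 - <<'E'
from h import *
W=dict(np.load('w3.npz'));D=dict(np.load('d3.npz'));W2=dict(np.load('w2.npz'))
print(world(W,260,204.5,.098),world(W,260,204.5),'prev',world(W2,407/1.5625,253/1.5625,.098),world(W2,407/1.5625,253/1.5625))
print('cam',np.linalg.inv(D['view'])[:3,3].round(3))
def proj(c,p):
    q=c['view']@np.r_[p,1]; return cv2.projectPoints(np.array([[q[0],-q[1],-q[2]]]),np.zeros(3),np.zeros(3),c['mtx'],c['dist'])[0].ravel()
for p in ([.5863,.0122,.0836],[.587,.0175,.098],[.587,.0275,.098]): u=proj(D,np.array(p));print(u,((u-[200,150])*500/110).round(), 'crop', (u[1]-150)*300/66+296, proj(W,np.array(p)))
u=proj(D,np.array([.5863,.0122,.0836])).round().astype(int)
for v in range(u[1]-10,u[1]+11,2): print(v,[world(D,x,v).round(3).tolist() for x in (u[0]-1,u[0]+3)])
E
```

```text
[0.58646536 0.0229789  0.098     ] [0.58660292 0.02209179 0.0952477 ] prev [0.5874508  0.01894906 0.098     ] [0.58744525 0.01897696 0.09817971]
cam [ 0.345 -0.701  0.864]
[246.96029562 192.24095663] [213. 192.] crop 488.00434830958875 [257.83978895 212.09758197]
[246.38750858 187.6467029 ] [211. 171.] crop 467.1213768322 [259.80926934 212.05158329]
[245.21131656 185.45782395] [206. 161.] crop 457.17192704764045 [261.57502919 198.34040298]
182 [[0.581, 0.001, 0.139], [0.594, 0.002, 0.133]]
184 [[0.581, 0.003, 0.129], [0.593, 0.001, 0.126]]
186 [[0.581, 0.002, 0.122], [0.593, 0.002, 0.117]]
188 [[0.579, -0.001, 0.117], [0.597, 0.013, 0.097]]
190 [[0.583, 0.011, 0.095], [0.597, 0.014, 0.087]]
192 [[0.583, 0.011, 0.087], [0.597, 0.016, 0.077]]
194 [[0.583, 0.012, 0.077], [0.594, 0.008, 0.077]]
196 [[0.58, 0.004, 0.078], [0.591, 0.001, 0.077]]
198 [[0.578, -0.001, 0.075], [0.588, -0.008, 0.078]]
200 [[0.574, -0.011, 0.078], [0.586, -0.013, 0.075]]
202 [[0.573, -0.014, 0.072], [0.585, -0.015, 0.068]]
```

```bash
python3 - <<'E'
from h import *
D=dict(np.load('d3.npz'))
for v in range(176,200): print(v,' '.join('%4d/%3d'%tuple((world(D,u,v)[1:]*1000).round()) for u in range(240,256)))
c=cv2.imread('pics/d3.png')[165:215,215:285]
cv2.imwrite('pics/d3c.png',cv2.resize(c,(784,560),interpolation=cv2.INTER_NEAREST))
E
```

```text
176  -27/197  -27/196  -29/196  -28/194  -25/191  -29/193  -28/191    3/159    3/158    4/156    4/155    4/154  158/ -3  154/  0  149/  3  152/ -1
177  -24/190  -29/193  -28/191  -28/190  -28/189    2/159    3/157    1/157    2/155    2/154    2/153    2/152  149/  2  147/  2  145/  2  146/  0
178   83/ 79  -27/188    9/150    1/158    0/158   -1/157    1/154    4/150    4/149    1/151    2/149    4/145  144/  2  143/  2  141/  2  139/  3
179   83/ 74   80/ 77   12/144    3/152   -1/154    1/152    0/152    1/149    3/146    4/144    3/144  141/  2  138/  3  138/  2  137/  1  133/  4
180   76/ 77   76/ 76   17/135    5/146   -1/150    1/148    5/143    6/140    4/142    4/141   -1/144   64/ 76  135/  2  133/  3  133/  1  130/  2
181   73/ 76   71/ 77   19/129    9/138    2/144    2/142    2/141    3/140    4/138    3/138    2/137   59/ 77  128/  4  129/  1  130/ -1  127/  1
182   67/ 78   69/ 75   19/125   12/131    4/138    1/140    1/139    1/138    3/134    3/134    2/133   54/ 78   53/ 77  122/  4  124/  1  122/  1
183   64/ 77   60/ 79   21/119   10/128    4/134    2/135    0/1
[... 1751 characters left out ...]
   13/ 75   10/ 77    7/ 78    5/ 79    7/ 76    7/ 75    5/ 76    2/ 78    4/ 75    0/ 78   -1/ 77   -1/ 76
196   12/ 77   10/ 78    9/ 77    9/ 77    8/ 76    5/ 78    4/ 78    6/ 74    3/ 77    4/ 74    1/ 77    0/ 76   -4/ 79   -2/ 75   -5/ 78   -3/ 74
197    8/ 77    6/ 78    6/ 76    5/ 76    3/ 77    0/ 79    4/ 74    1/ 76    0/ 76   -1/ 76   -6/ 79   -4/ 76   -6/ 77   -5/ 75   -8/ 77   -9/ 76
198    3/ 78    3/ 77    2/ 77    0/ 77    1/ 75    0/ 75   -1/ 75    0/ 72   -5/ 77   -7/ 77   -8/ 78   -8/ 76   -9/ 76   -9/ 74  -11/ 76   -9/ 72
199    2/ 75   -1/ 77    0/ 75   -5/ 79   -3/ 75   -3/ 74   -6/ 76   -6/ 75   -9/ 76   -9/ 76   -9/ 74  -11/ 75  -10/ 73  -12/ 73  -12/ 73  -12/ 72
```

View pics/d3c.png

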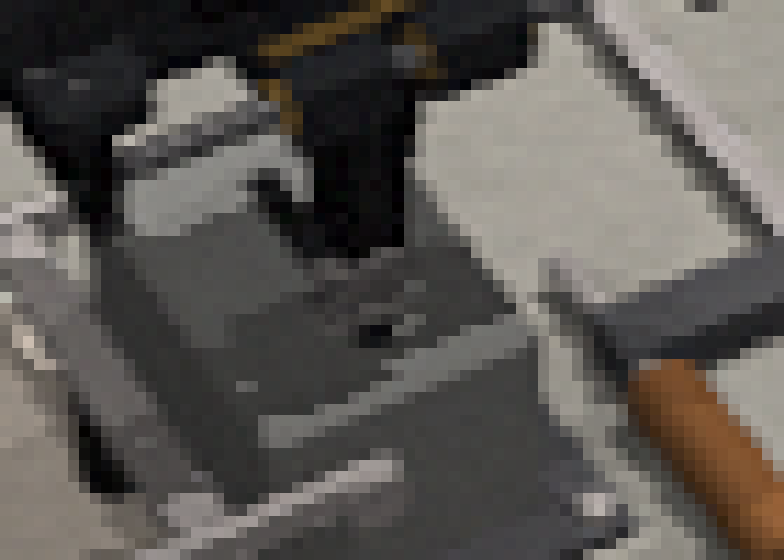

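The side depth shows the fingertip hovering at z≈0.114, over the lug, while the reported TCP z is 0.0836. The true tip is therefore about 30 mm above the reading. The xy reading agrees. I'll back off, lower by that amount and check.

Call:
step_arm(
  delta_pos=[
    [0.03,-0.27,0],
    [0.03,-0.27,0],
    [0.03,-0.27,0],
    [0.03,-0.27,0],
    [0,0,0],
    [0,0,-0.2],
    [0,0,-0.2],
    [0,0,-0.2],
    [0,0,-0.2],
    [0,0,0],
    [0,0,0],
  ],
  turn=[0,0,0,0,0,0,0,0,0,0,0],
)

```text
time: 7.55
ee_pos: [0.5893, -0.0147, 0.0634]
eef_rot: [0.664, 0.748, -0.0, -0.0]
ft_force: [0.6, -0.4, 0.8]
width: 0.0005
grip_force: 0.0
```

```bash
cat > tip.py <<'E'
from h import *
def proj(c,p):
    q=c['view']@np.r_[p,1]; return cv2.projectPoints(np.array([[q[0],-q[1],-q[2]]]),np.zeros(3),np.zeros(3),c['mtx'],c['dist'])[0].ravel()
c=camera('side');s=read_state();e=s['ee_pos'];print(e,s['ft_force'])
for dz in (.015,.02,.025,.03,.035,.04,.05):
    u=proj(c,e+[0,-.0095,dz]); print(dz,u.round(1),[(world(c,u[0]+k,u[1])*1000).round().tolist() for k in(-2,0,2)])
E
python3 tip.py
```

```text
[ 0.58940959 -0.01470073  0.06366376] [ 0.02995025 -0.26223632  0.47981465]
0.015 [252.4 201.3] [[586.0, -16.0, 72.0], [593.0, -13.0, 66.0], [601.0, -11.0, 61.0]]
0.02 [252.3 200.2] [[586.0, -15.0, 76.0], [593.0, -13.0, 71.0], [599.0, -16.0, 71.0]]
0.025 [252.3 199. ] [[581.0, -30.0, 97.0], [594.0, -10.0, 73.0], [600.0, -11.0, 71.0]]
0.03 [252.3 197.9] [[582.0, -28.0, 100.0], [596.0, -6.0, 73.0], [601.0, -10.0, 75.0]]
0.035 [252.2 196.7] [[582.0, -27.0, 104.0], [589.0, -25.0, 100.0], [595.0, -25.0, 97.0]]
0.04 [252.2 195.5] [[583.0, -25.0, 107.0], [589.0, -26.0, 106.0], [595.0, -26.0, 103.0]]
0.05 [252.1 193.1] [[583.0, -26.0, 118.0], [589.0, -26.0, 115.0], [595.0, -24.0, 111.0]]
```

Call:
step_arm(
  delta_pos=[
    [0,0,-0.1],
    [0,0,-0.1],
    [0,0,-0.1],
    [0,0,-0.08],
    [0,0,0],
    [0,0,0],
  ],
  turn=[0,0,0,0,0,0],
)

```text
time: 8.2
ee_pos: [0.5893, -0.0148, 0.0541]
eef_rot: [0.664, 0.748, 0.0, -0.0]
ft_force: [0.5, -0.5, 0.0]
width: 0.0004
grip_force: 0.0
```

```bash
python3 tip.py
```

```text
[ 0.58938339 -0.014797    0.05413107] [-0.23193894 -0.08552694  0.23560527]
0.015 [252.5 203.5] [[587.0, -15.0, 60.0], [594.0, -11.0, 54.0], [601.0, -11.0, 50.0]]
0.02 [252.4 202.4] [[587.0, -14.0, 65.0], [593.0, -14.0, 62.0], [600.0, -13.0, 58.0]]
0.025 [252.4 201.2] [[583.0, -26.0, 83.0], [592.0, -16.0, 70.0], [601.0, -10.0, 60.0]]
0.03 [252.3 200.1] [[582.0, -28.0, 91.0], [590.0, -24.0, 84.0], [600.0, -11.0, 67.0]]
0.035 [252.3 198.9] [[582.0, -28.0, 96.0], [589.0, -25.0, 90.0], [595.0, -26.0, 89.0]]
0.04 [252.3 197.8] [[582.0, -28.0, 101.0], [589.0, -26.0, 96.0], [596.0, -24.0, 91.0]]
0.05 [252.2 195.4] [[582.0, -29.0, 111.0], [589.0, -25.0, 104.0], [595.0, -27.0, 105.0]]
```

Call:
step_arm(
  delta_pos=[
    [-0.02,0.13,0],
    [-0.02,0.13,0],
    [-0.02,0.13,0],
    [-0.02,0.13,0],
    [0,0,0],
    [0,0,0],
  ],
  turn=[0,0,0,0,0,0],
)

```text
time: 8.85
ee_pos: [0.5873, -0.0017, 0.0541]
eef_rot: [0.664, 0.748, 0.0, 0.0]
ft_force: [-0.9, 0.1, -0.0]
width: 0.0006
grip_force: 0.0
```

Call:
step_arm(
  delta_pos=[
    [0,0.04,0],
    [0,0.04,0],
    [-0.01,0.04,0],
    [0,0.04,0],
  ],
  turn=[0,0,0,0],
)

```text
time: 9.25
ee_pos: [0.5871, 0.0019, 0.0541]
eef_rot: [0.664, 0.748, -0.0, 0.0]
ft_force: [0.4, -2.7, 1.0]
width: 0.0007
grip_force: 1.6
```

Call:
step_arm(
  delta_pos=[
    [0,0.04,0],
    [0,0.04,0],
    [-0.01,0.04,0],
    [0,0.04,0],
  ],
  turn=[0,0,0,0],
)

```text
time: 9.65
ee_pos: [0.5867, 0.0058, 0.0541]
eef_rot: [0.664, 0.748, -0.0, 0.0]
ft_force: [-2.4, -3.7, 1.2]
width: 0.0002
grip_force: 2.0
```

Call:
step_arm(
  delta_pos=[
    [0,0.04,0],
    [-0.01,0.04,0],
    [0,0.04,0],
    [-0.01,0.04,0],
  ],
  turn=[0,0,0,0],
)

```text
time: 10.05
ee_pos: [0.5863, 0.0102, 0.054]
eef_rot: [0.664, 0.748, -0.0, -0.0]
ft_force: [-1.1, -4.4, -0.4]
width: 0.0008
grip_force: 2.0
```

Call:
step_arm(
  delta_pos=[
    [0,0.02,0],
    [0,0.02,0],
    [-0.01,0.02,0],
  ],
  turn=[0,0,0],
)

```text
time: 10.35
ee_pos: [0.5861, 0.0117, 0.054]
eef_rot: [0.664, 0.748, 0.0, 0.0]
ft_force: [-1.6, -3.7, -0.5]
width: 0.0003
grip_force: 2.0
```

Call:
step_arm(
  delta_pos=[
    [0,0.02,0],
    [0,0.02,0],
    [-0.01,0.02,0],
  ],
  turn=[0,0,0],
)

```text
time: 10.65
ee_pos: [0.5859, 0.0132, 0.054]
eef_rot: [0.664, 0.748, 0.0, 0.0]
ft_force: [-1.4, -4.1, -0.8]
width: 0.0005
grip_force: 2.0
```

Call:
step_arm(
  delta_pos=[
    [0,0.02,0],
    [0,0.02,0],
    [-0.01,0.02,0],
  ],
  turn=[0,0,0],
)

```text
time: 10.95
ee_pos: [0.5857, 0.0147, 0.054]
eef_rot: [0.664, 0.748, 0.0, 0.0]
ft_force: [0.5, -3.7, -2.5]
width: 0.0002
grip_force: 2.0
```

Call:
step_arm(
  delta_pos=[
    [0,0.02,0],
    [0,0.02,0],
    [-0.01,0.02,0],
  ],
  turn=[0,0,0],
)

```text
time: 11.25
ee_pos: [0.5855, 0.0162, 0.0541]
eef_rot: [0.664, 0.748, 0.0, 0.0]
ft_force: [0.9, -3.6, -1.5]
width: 0.0002
grip_force: 2.0
```

Call:
step_arm(
  delta_pos=[
    [0,0.02,0],
    [0,0.02,0],
    [-0.01,0.02,0],
  ],
  turn=[0,0,0],
)

```text
time: 11.55
ee_pos: [0.5853, 0.0178, 0.0541]
eef_rot: [0.664, 0.748, 0.0, 0.0]
ft_force: [1.4, -2.7, -3.0]
width: 0.0004
grip_force: 2.0
```

Call:
step_arm(
  delta_pos=[
    [0,0.02,0],
    [0,0.02,0],
    [0,0.02,0],
  ],
  turn=[0,0,0],
)

```text
time: 11.85
ee_pos: [0.5851, 0.0192, 0.0541]
eef_rot: [0.664, 0.748, 0.0, 0.0]
ft_force: [0.4, -3.6, -2.9]
width: 0.0003
grip_force: 2.0
```

Call:
step_arm(
  delta_pos=[
    [0,0.02,0],
    [-0.01,0.02,0],
    [0,0.02,0],
  ],
  turn=[0,0,0],
)

```text
time: 12.15
ee_pos: [0.5849, 0.0207, 0.0541]
eef_rot: [0.664, 0.748, 0.0, 0.0]
ft_force: [-0.7, -3.4, -1.8]
width: 0.0006
grip_force: 2.0
```

Call:
step_arm(
  delta_pos=[
    [0,0.02,0],
    [-0.01,0.02,0],
    [0,0.02,0],
  ],
  turn=[0,0,0],
)

```text
time: 12.45
ee_pos: [0.5847, 0.0223, 0.0542]
eef_rot: [0.664, 0.748, 0.0, 0.0]
ft_force: [0.6, -4.2, -2.9]
width: 0.0005
grip_force: 2.0
```

Call:
step_arm(
  delta_pos=[
    [0,0.02,0],
    [-0.01,0.02,0],
    [0,0.02,0],
  ],
  turn=[0,0,0],
)

```text
time: 12.75
ee_pos: [0.5845, 0.0237, 0.0542]
eef_rot: [0.664, 0.748, 0.0, 0.0]
ft_force: [2.1, -4.7, -2.1]
width: 0.0006
grip_force: 2.0
```

Call:
step_arm(
  delta_pos=[
    [0,0.02,0],
    [-0.01,0.02,0],
    [0,0.02,0],
  ],
  turn=[0,0,0],
)

```text
time: 13.05
ee_pos: [0.5842, 0.0253, 0.0542]
eef_rot: [0.664, 0.748, 0.0, 0.0]
ft_force: [2.5, -4.1, -1.0]
width: 0.0
grip_force: 2.0
```

Call:
step_arm(
  delta_pos=[
    [0,0.02,0],
    [-0.01,0.02,0],
    [0,0.02,0],
  ],
  turn=[0,0,0],
)

```text
time: 13.35
ee_pos: [0.584, 0.0268, 0.0542]
eef_rot: [0.664, 0.748, 0.0, 0.0]
ft_force: [2.1, -2.5, -0.9]
width: 0.0001
grip_force: 2.0
```

Call:
step_arm(
  delta_pos=[
    [0,0.02,0],
    [-0.01,0.02,0],
    [0,0.02,0],
  ],
  turn=[0,0,0],
)

```text
time: 13.65
ee_pos: [0.5837, 0.0283, 0.0542]
eef_rot: [0.664, 0.748, 0.0, 0.0]
ft_force: [2.3, -4.1, -0.7]
width: 0.0002
grip_force: 2.0
```

Call:
step_arm(
  delta_pos=[
    [0,0.02,0],
    [-0.01,0.02,0],
    [0,0.02,0],
  ],
  turn=[0,0,0],
)

```text
time: 13.95
ee_pos: [0.5834, 0.0298, 0.0542]
eef_rot: [0.664, 0.748, 0.0, 0.0]
ft_force: [2.9, -3.2, 0.3]
width: 0.0003
grip_force: 2.0
```

Call:
step_arm(
  delta_pos=[
    [0,0.02,0],
    [0,0.02,0],
    [0,0.02,0],
  ],
  turn=[0,0,0],
)

```text
time: 14.25
ee_pos: [0.5833, 0.0312, 0.0541]
eef_rot: [0.664, 0.748, -0.0, 0.0]
ft_force: [1.8, -5.2, 1.2]
width: 0.0006
grip_force: 2.7
```

Call:
step_arm(
  delta_pos=[
    [0,0.02,0],
    [0,0.01,0],
  ],
  turn=[0,0],
)

```text
time: 14.45
ee_pos: [0.5833, 0.0312, 0.0542]
eef_rot: [0.664, 0.748, -0.0, 0.0]
ft_force: [1.4, -6.2, 2.8]
width: 0.0006
grip_force: 3.2
```

Call:
step_arm(
  delta_pos=[
    [0,0.02,0],
    [0,0,0],
  ],
  turn=[0,0],
)

```text
time: 14.65
ee_pos: [0.5832, 0.0313, 0.0542]
eef_rot: [0.664, 0.747, -0.001, 0.0]
ft_force: [2.1, -7.0, 2.7]
width: 0.0006
grip_force: 3.5
```

Call:
step_arm(
  delta_pos=[
    [0,0.02,0],
    [0,0.02,0],
    [0,0,0],
  ],
  turn=[0,0,0],
)

```text
time: 14.95
ee_pos: [0.5832, 0.0313, 0.0542]
eef_rot: [0.665, 0.747, -0.001, 0.001]
ft_force: [1.6, -9.7, 3.1]
width: 0.0004
grip_force: 4.7
```

The tab is against its stop. The position holds at 0.0313 while the force rose from about 4 to 9.7 N. Next I back off and go above the bar.

Call:
step_arm(
  delta_pos=[
    [0.02,-0.3,0],
    [0.03,-0.3,0.1],
    [0.03,-0.4,0.3],
    [0,0,0.8],
    [0,0,0.8],
    [0,0,0.8],
    [-0.5,0.1,0.4],
    [-0.7,0.1,0],
    [-0.7,0.1,0],
    [-0.7,0.1,0],
    [-0.7,0.1,0],
    [-0.7,0.1,0],
  ],
  turn=[0,0,0,0,0,0,0,0,0,0,0,0],
)

```text
time: 16.15
ee_pos: [0.4846, 0.0235, 0.1345]
eef_rot: [0.664, 0.748, 0.0, -0.0]
ft_force: [-0.2, -0.7, -0.2]
width: 0.0004
grip_force: 0.0
```

Call:
step_arm(
  delta_pos=[
    [-0.7,0.1,0],
    [-0.7,0.1,0],
    [0,0,0],
    [0,0,0],
    [0,0,0],
  ],
  turn=[0,0,0,0,0],
  grip=0.45,
)

```text
time: 16.65
ee_pos: [0.4511, 0.0283, 0.1344]
eef_rot: [0.664, 0.748, 0.0, 0.0]
ft_force: [-0.1, 0.9, -0.2]
width: 0.0321
grip_force: 0.0
```

```bash
python3 - <<'E'
from h import *
c=save('wrist','w4');s=read_state();print(s['ee_pos'],s['ft_force'],s['width'])
cv2.imwrite('pics/w4b.png',cv2.resize(c['image'][:,:,::-1],(800,600),interpolation=cv2.INTER_CUBIC))
E
```

```text
[0.45097055 0.02836613 0.13420591] [-0.11092877  0.25761737  0.27902241] 0.03640037716482599
```

View pics/w4b.png

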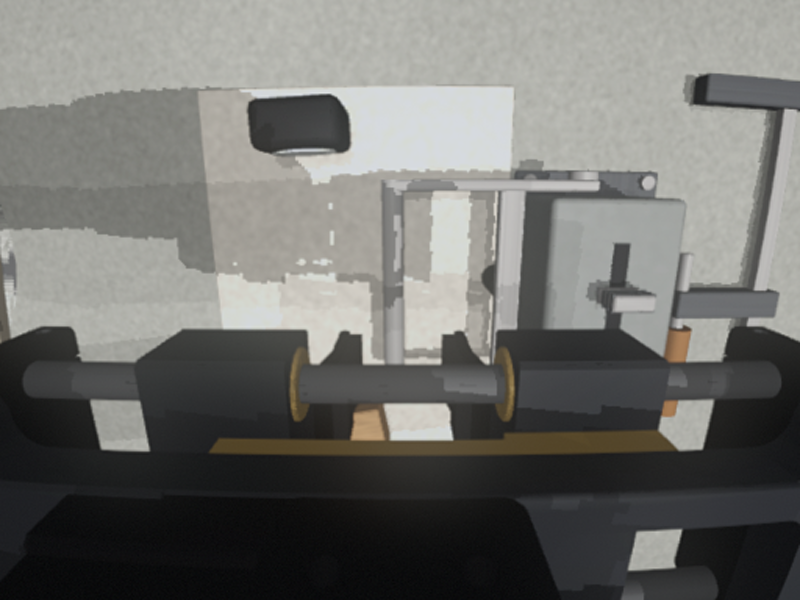

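The tab sits at the advanced end, lug at (635,300). The bar runs down column ~394, between the fingers.

```bash
python3 - <<'E'
from h import *
W=dict(np.load('w4.npz'));k=1.5625
for x,y in [(393,200),(394,250),(394,300),(395,340)]: print(world(W,x/k,y/k,.062).round(4),world(W,x/k,y/k).round(4))
print('lug',world(W,635/k,298/k,.098))
E
sed -i 's/\[0,-.0095,dz\]/[-.025,-.0095,dz]/' tip.py; python3 tip.py
```

```text
[0.4382 0.0864 0.062 ] [0.4382 0.0864 0.0615]
[0.4424 0.0558 0.062 ] [0.4424 0.0558 0.0618]
[0.4461 0.0233 0.062 ] [0.4461 0.0234 0.0622]
[ 0.4499 -0.0041  0.062 ] [ 0.4499 -0.0038  0.0626]
lug [0.58219344 0.05055901 0.098     ]
[0.45085469 0.02841982 0.1341119 ] [ 0.01350511 -0.87677548  0.12223778]
0.015 [191.1 190.3] [[434.0, 150.0, 21.0], [441.0, 150.0, 19.0], [447.0, 147.0, 19.0]]
0.02 [190.8 189. ] [[435.0, 156.0, 22.0], [441.0, 158.0, 17.0], [447.0, 152.0, 21.0]]
0.025 [190.6 187.8] [[438.0, 184.0, 0.0], [442.0, 163.0, 18.0], [448.0, 158.0, 20.0]]
0.03 [190.3 186.5] [[438.0, 188.0, 2.0], [425.0, 14.0, 169.0], [431.0, 16.0, 165.0]]
0.035 [190.  185.2] [[440.0, 198.0, -2.0], [425.0, 16.0, 172.0], [431.0, 18.0, 168.0]]
0.04 [189.8 183.9] [[440.0, 202.0, 1.0], [425.0, 14.0, 178.0], [431.0, 17.0, 174.0]]
0.05 [189.2 181.2] [[422.0, 34.0, 172.0], [425.0, 14.0, 189.0], [430.0, 13.0, 187.0]]
```

Call:
step_arm(
  delta_pos=[
    [-0.12,0,-0.5],
    [-0.1,0,-0.5],
    [0,0,-0.5],
    [0,0,-0.5],
    [0,0,-0.5],
    [0,0,-0.5],
    [0,0,-0.5],
    [0,0,-0.5],
    [0,0,-0.4],
    [0,0,-0.2],
    [0,0,0],
    [0,0,0],
  ],
  turn=[0,0,0,0,0,0,0,0,0,0,0,0],
)

```text
time: 17.95
ee_pos: [0.4451, 0.0285, 0.0193]
eef_rot: [0.664, 0.748, 0.0, 0.0]
ft_force: [0.6, 0.3, 0.9]
width: 0.0475
grip_force: 0.0
```

```bash
python3 tip.py
```

```text
[0.44525473 0.02848884 0.01950173] [ 0.34957548 -0.97043743  0.2629203 ]
0.015 [194.8 217.5] [[416.0, 32.0, 22.0], [422.0, 34.0, 18.0], [427.0, 29.0, 20.0]]
0.02 [194.6 216.4] [[416.0, 38.0, 20.0], [422.0, 37.0, 19.0], [428.0, 35.0, 18.0]]
0.025 [194.3 215.3] [[414.0, 12.0, 55.0], [420.0, 15.0, 49.0], [428.0, 40.0, 18.0]]
0.03 [194.1 214.2] [[414.0, 13.0, 59.0], [420.0, 13.0, 56.0], [429.0, 43.0, 20.0]]
0.035 [193.9 213.1] [[414.0, 12.0, 65.0], [420.0, 18.0, 56.0], [429.0, 50.0, 17.0]]
0.04 [193.6 212. ] [[414.0, 14.0, 68.0], [420.0, 18.0, 61.0], [430.0, 53.0, 19.0]]
0.05 [193.2 209.8] [[414.0, 15.0, 76.0], [420.0, 14.0, 75.0], [431.0, 60.0, 21.0]]
```

Call:
step_arm(
  delta_pos=[
    [0,0,-0.2],
    [0,0,-0.2],
    [0,0,-0.1],
    [0,0,0],
  ],
  turn=[0,0,0,0],
)

```text
time: 18.4
ee_pos: [0.4444, 0.0284, 0.0061]
eef_rot: [0.664, 0.748, -0.0, -0.0]
ft_force: [0.2, 0.2, 0.5]
width: 0.0483
grip_force: 0.0
```

Call:
step_arm(
  delta_pos=[
    [0,0,0],
    [0,0,0],
    [0,0,0],
    [0,0,0],
    [0,0,0],
    [0,0,0],
    [0,0,0],
  ],
  turn=[0,0,0,0,0,0,0],
  grip=1,
  newtons=20,
)

```text
time: 19.1
ee_pos: [0.4456, 0.0285, 0.0068]
eef_rot: [0.664, 0.748, 0.001, 0.0]
ft_force: [4.4, 1.0, -3.1]
width: 0.0131
grip_force: 20.0
```

The bar is gripped (13 mm opening). I'll start with a gentle test lift.

Call:
step_arm(
  delta_pos=[
    [0,0,0.03],
    [0,0,0.04],
    [0,0,0.04],
    [0,0,0.04],
  ],
  turn=[0,0,0,0],
)

```text
time: 19.5
ee_pos: [0.4456, 0.0285, 0.0103]
eef_rot: [0.664, 0.748, 0.001, 0.0]
ft_force: [8.4, 0.2, -8.7]
width: 0.0136
grip_force: 20.0
```

Call:
step_arm(
  delta_pos=[
    [0.03,0,0.04],
    [0.03,0,0.04],
    [0,0,0.04],
    [0,0,0.04],
  ],
  turn=[0,0,0,0],
)

```text
time: 19.9
ee_pos: [0.4457, 0.0285, 0.014]
eef_rot: [0.664, 0.748, -0.0, -0.0]
ft_force: [2.2, 1.2, -8.1]
width: 0.0133
grip_force: 20.0
```

Call:
step_arm(
  delta_pos=[
    [0,0,0.04],
    [0,0,0.04],
    [0.02,0,0.04],
    [0.02,0,0.04],
    [0.02,0,0.04],
    [0.02,0,0.04],
  ],
  turn=[0,0,0,0,0,0],
)

```text
time: 20.5
ee_pos: [0.4461, 0.0285, 0.0196]
eef_rot: [0.664, 0.748, -0.002, -0.002]
ft_force: [-8.9, 2.3, -6.9]
width: 0.0135
grip_force: 20.0
```

```bash
python3 - <<'E'
import numpy as np
a=np.r_[np.linspace(.108,1.45,31)]
h=-.12*np.cos(a);z=.12*np.sin(a)
d=np.c_[np.diff(h)*.9925,np.diff(h)*.122,np.diff(z)]/.025
print(d.round(2).tolist(), (h[10]-h[0])*.99,z[10]-z[0],(h[20]-h[0])*.99,z[20]-z[0])
E
```

```text
[[0.03, 0.0, 0.21], [0.04, 0.0, 0.21], [0.05, 0.01, 0.21], [0.06, 0.01, 0.21], [0.06, 0.01, 0.2], [0.07, 0.01, 0.2], [0.08, 0.01, 0.2], [0.09, 0.01, 0.19], [0.1, 0.01, 0.19], [0.11, 0.01, 0.18], [0.12, 0.01, 0.18], [0.12, 0.02, 0.17], [0.13, 0.02, 0.17], [0.14, 0.02, 0.16], [0.15, 0.02, 0.16], [0.15, 0.02, 0.15], [0.16, 0.02, 0.14], [0.17, 0.02, 0.13], [0.17, 0.02, 0.13], [0.18, 0.02, 0.12], [0.18, 0.02, 0.11], [0.19, 0.02, 0.1], [0.19, 0.02, 0.09], [0.2, 0.02, 0.09], [0.2, 0.02, 0.08], [0.2, 0.02, 0.07], [0.2, 0.03, 0.06], [0.21, 0.03, 0.05], [0.21, 0.03, 0.04], [0.21, 0.03, 0.03]] 0.017160531839843965 0.05033236807922119 0.054186723558722165 0.08821423523330248
```

Call:
step_arm(
  delta_pos=[
    [0,0,0.21],
    [0.02,0,0.21],
    [0.05,0.01,0.21],
    [0.06,0.01,0.21],
    [0.06,0.01,0.2],
    [0.07,0.01,0.2],
    [0.08,0.01,0.2],
    [0.09,0.01,0.19],
    [0.1,0.01,0.19],
    [0.11,0.01,0.18],
  ],
  turn=[0,0,0,0,0,0,0,0,0,0],
)

```text
time: 21.5
ee_pos: [0.4613, 0.0303, 0.07]
eef_rot: [0.664, 0.748, -0.002, -0.002]
ft_force: [-16.1, 1.8, -0.2]
width: 0.0133
grip_force: 20.0
```

Call:
step_arm(
  delta_pos=[
    [0.06,0.01,0.2],
    [0.08,0.01,0.2],
    [0.1,0.01,0.19],
    [0.13,0.02,0.17],
    [0.15,0.02,0.16],
  ],
  turn=[0,0,0,0,0],
)

```text
time: 22.0
ee_pos: [0.4777, 0.0324, 0.0937]
eef_rot: [0.664, 0.748, 0.0, 0.0]
ft_force: [-0.4, 3.4, -10.4]
width: 0.0131
grip_force: 20.0
```

Call:
step_arm(
  delta_pos=[
    [0.14,0.02,0.16],
    [0.15,0.02,0.15],
    [0.16,0.02,0.14],
    [0.17,0.02,0.13],
    [0.17,0.02,0.13],
    [0.18,0.02,0.12],
    [0.18,0.02,0.11],
  ],
  turn=[0,0,0,0,0,0,0],
)

```text
time: 22.7
ee_pos: [0.5052, 0.0358, 0.1176]
eef_rot: [0.664, 0.748, -0.001, -0.001]
ft_force: [-12.7, 2.6, 4.3]
width: 0.0132
grip_force: 20.0
```

Call:
step_arm(
  delta_pos=[
    [0.17,0.02,0.13],
    [0.18,0.02,0.12],
    [0.19,0.02,0.1],
    [0.2,0.02,0.08],
    [0.2,0.02,0.07],
    [0.2,0.02,0.06],
  ],
  turn=[0,0,0,0,0,0],
)

```text
time: 23.3
ee_pos: [0.5342, 0.0394, 0.1315]
eef_rot: [0.664, 0.748, -0.0, -0.001]
ft_force: [-7.8, 4.9, 1.8]
width: 0.0133
grip_force: 20.0
```

Call:
step_arm(
  delta_pos=[
    [0.2,0.02,0.04],
    [0.2,0.02,0.03],
    [0.12,0.02,0.02],
    [0.08,0.01,0.01],
    [0,0,0],
  ],
  turn=[0,0,0,0,0],
)

```text
time: 23.8
ee_pos: [0.5503, 0.041, 0.1348]
eef_rot: [0.664, 0.748, 0.0, 0.0]
ft_force: [-5.8, 2.8, 3.4]
width: 0.0134
grip_force: 20.0
```

Call:
step_arm(
  delta_pos=[
    [0.05,0.01,0],
    [0.05,0,0],
    [0,0,0],
  ],
  turn=[0,0,0],
)

```text
time: 24.1
ee_pos: [0.5504, 0.0409, 0.1348]
eef_rot: [0.664, 0.748, -0.002, -0.001]
ft_force: [-18.7, 2.2, 13.8]
width: 0.0134
grip_force: 20.0
```

At the upper stop. I relax, open and withdraw upward.

Call:
step_arm(
  delta_pos=[
    [-0.04,0,0],
    [0,0,-0.03],
  ],
  turn=[0,0],
)

```text
time: 24.3
ee_pos: [0.5505, 0.0409, 0.1347]
eef_rot: [0.664, 0.748, -0.001, -0.0]
ft_force: [-17.2, 0.6, 15.7]
width: 0.0134
grip_force: 20.0
```

Call:
step_arm(
  delta_pos=[
    [0,0,0],
    [0,0,0],
    [0,0,0],
    [0,0,0],
    [0,0,0],
  ],
  turn=[0,0,0,0,0],
  grip=0.4,
)

```text
time: 24.8
ee_pos: [0.5514, 0.0405, 0.1328]
eef_rot: [0.664, 0.748, 0.0, 0.0]
ft_force: [-0.3, -0.0, 0.6]
width: 0.0451
grip_force: 0.0
```

Call:
step_arm(
  delta_pos=[
    [0,0,0.3],
    [0,0,0.6],
    [0,0,0.8],
    [0,0,0.8],
    [0,0,0.8],
    [0,0,0.8],
    [-0.3,-0.5,0.5],
    [-0.3,-0.5,0.2],
    [-0.3,-0.5,0],
    [-0.3,-0.5,0],
    [0,0,0],
    [0,0,0],
  ],
  turn=[0,0,0,0,0,0,0,0,0,0,0,0],
)

```text
time: 26.0
ee_pos: [0.5214, -0.009, 0.2535]
eef_rot: [0.664, 0.748, 0.0, 0.001]
ft_force: [-0.0, 0.4, -0.2]
width: 0.0521
grip_force: 0.0
```

```bash
python3 - <<'E'
from h import *
b=save('side','d5')['image'][120:290,130:320,::-1]
a=save('wrist','w5')['image'][:230,:,::-1]
cv2.imwrite('pics/m5.png',np.hstack([cv2.resize(b,(335,300),interpolation=2),cv2.resize(a,(460,300),interpolation=2)]));s=read_state();print(s['ft_force'],s['ee_pos'],s['time'])
E
```

```text
[-1.03970867 -1.281355   -0.30172301] [ 0.52143141 -0.00833755  0.25304581] 26.1
```

View pics/m5.png

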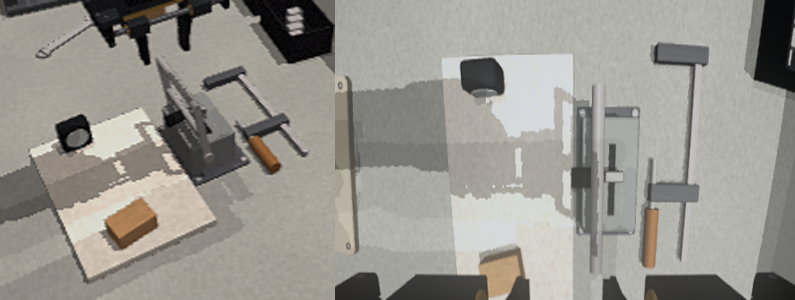

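The lever stands upright against its stop, the tab is home, and the panel and the other items look undisturbed. Handing in.

```bash
python3 -c "
from bench import *
print(close_job())"
```

```text
the job is handed in; nothing more can be done
None
```

I slid the tab home against its stop (about 10 N, well under the 25 N limit), then lifted the lever to its upper stop, left it standing there and handed the job in at about 26 s; no verdict came back.

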